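# Check the platen gap of the pellet press with the wedge gauge

## Task

Get the pellet press ready for its gap check: draw the safety pin straight out of the press head so that the ram comes down on its stop, and lay the pin in the open-topped notch of the pin rest on the press base, shank in the notch and grip outside. Then take up the wedge gauge, lay its blade flat on the lower anvil and slide it squarely in from the open front until it drags snugly between anvil and upper platen - no further, so as not to jack the platen up - and stay there: finish while still holding the gauge at that depth. Leave everything else on the bench as it stands.

Things in the scene. Friction and masses are not known exactly. Their poses are not given: they have to be found in the camera images.
- press: White bench hand press with dark column for pellets, fixed. Origin: on the table under the ram's axis. +x to its back (column x 50 to 90 mm, 40 wide); open front to -x; +y: pin side; z up. mm: base x -95 to 105, y +-88, 30 high; head x -51 to 90, y +-30, z 125 to 195; ram top with stop collar (36 wide) above it to z 234; raised hand lever x 30 to 220, |y| < 20, to z 420.
- ram (a joint): Travel of ram and upper platen (m): 0 = held up by the pin, as at the start; 0.012 = down on its stop (collar on the head). It weighs 0.95 kg, drops by itself when the pin leaves it, and is lifted off the stop again by anything wedged under the platen.
- platen (a point): Upper platen at the ram's lower end: square steel plate 70 x 70 x 14 mm. Origin: centre of its underside, 84 mm above the table when pinned, 72 mm when down. Axes like the press's; its front lower edge is at its x = -35 mm.
- anvil: Lower anvil: fixed square steel plate 70 x 70 x 16 mm right below the platen, on a screw set to a different height each time. Origin: centre of its top face, 62 to 66 mm above the table (6 to 10 mm below the lowered platen). Axes like the press's.
- pin: Steel safety pin, level, 70 g. Origin: on its axis, middle of the grip; +x along it to the tip. Black knurled grip 16 mm thick (x -22 to 22 mm), collar 22 thick to x = 30, shank 10 thick to the tip at x = 88. At the start the shank is 58 mm deep in the head along the press's -y, collar on the head's side, carrying the ram; axis 163 mm above the table.
- bore (a point): Mouth of the pin's level bore (12 mm wide) in the head's +y side, 164 mm above the table. The pin comes out along the press's +y and is free after about 60 mm.
- notch (a point): Middle of the pin rest's U notch, at axis height of a pin lying in it (55 mm). Dark steel block on the base, press x 45 to 85, y 45 to 85, top z 68 mm. Notch along the press's y, open at top and ends, 13 mm wide (23 at its mouth), floor z 50. Axes like the press's. A parked pin points along the press's -y, collar at the block's outer end: its origin 50 mm to +y of this point.
- gauge: Wedge gauge flat on the table, 150 g: black handle 74 x 20 x 18 mm, steel blade 120 long, 16 wide, flat underneath, thickness 15 mm at the handle to 3 at the tip. Origin: under the handle's middle; +x to the tip; z up. Balance point x = 60 mm. It bears on the platen's front edge with the tip 30 to 70 mm behind it; drag then rises by 5 to 10 N; each 10 mm further lifts the ram 1 mm.
- gauge_tip (a point): Middle of the gauge's tip edge, on its underside (gauge x = 157 mm).
- die: Bystander: steel pellet die, cylinder 36 mm across, 34 mm high, standing on the press base at the -y side. Origin: centre of its underside.
- bomb: Bystander: steel decomposition vessel, 78 mm across, 182 mm high, 2.6 kg. Origin: centre of its underside.
- jar: Bystander: amber jar, 56 mm across, 75 mm high. Origin: centre of its underside.
- spatula: Bystander: flat spatula with wooden handle, 190 mm long, 16 mm wide, 12 mm high; it lies beside the gauge, on either side. Origin: on the table below its middle.
- tweezers: Bystander: steel tweezers, 125 mm long. Origin: on the table below their middle.
- wrench: Bystander: open-ended wrench, 170 mm long, flat on the table. Origin: on the table.
- brush: Bystander: small brush, 170 mm long. Origin: on the table.
There are look-alikes about, which are no part of the job. Leave any orange look-alike of the pin alone.

How it is judged:
On the way, in this order (a step that is already met when the one before it is completed fails the run):
1. the pin is drawn clear of the bore and the ram has come down on its stop (within 1 mm) (value of joint ram above 0.011 m and y of pin in the frame of bore above 0.085 m), for 0.1 s.
2. the pin lies in the notch of the pin rest, let go (x of pin in the frame of notch between -0.008 and 0.008 m and y of pin in the frame of notch between 0.034 and 0.066 m and z of pin in the frame of notch between -0.007 and 0.007 m and angle between the x axis of pin and the y axis of notch, either way round below 0.2 rad and contact force between the fingers and pin below 0.2 N and linear speed of pin below 0.03 m/s), for 0.3 s.
3. the held gauge has its tip at least 15 mm between anvil and platen (x of gauge_tip in the frame of platen above -0.02 m and y of gauge_tip in the frame of platen between -0.025 and 0.025 m and z of gauge_tip in the frame of platen between -0.03 and 0 m and contact force between the fingers and gauge above 1 N), for 0.1 s.
At the end, for the whole second after the job is handed in: Pin at rest in the notch, let go, collar within 15 mm of the block. Gauge held still by the fingers, flat (8 deg), square (15 deg), tip 15 mm or more in and within 25 mm of the middle, pressing over 1.5 N on the platen and 1 to 40 N on the anvil, ram lifted less than 2 mm off its stop (x of pin in the frame of notch between -0.008 and 0.008 m and y of pin in the frame of notch between 0.034 and 0.066 m and z of pin in the frame of notch between -0.007 and 0.007 m and angle between the x axis of pin and the y axis of notch, either way round below 0.2 rad and contact force between the fingers and pin below 0.2 N and linear speed of pin below 0.02 m/s and x of gauge_tip in the frame of platen above -0.02 m and y of gauge_tip in the frame of platen between -0.025 and 0.025 m and z of gauge_tip in the frame of platen between -0.03 and 0 m and contact force between the fingers and gauge above 2 N and contact force between gauge and ram above 1.5 N and contact force between gauge and anvil between 1 and 40 N and value of joint ram above 0.01 m and angle between the z axis of gauge and the z axis of press, either way round below 0.14 rad and angle between the x axis of gauge and the x axis of press, either way round below 0.26 rad and linear speed of gauge below 0.01 m/s and velocity of joint ram between -0.01 and 0.01 m/s); the arm keeps its last pose, push and grip.
It fails at once if the gauge jacks the platen up more than 4 mm off its stop (or is forced in while the pin still holds the ram) (contact force between gauge and ram above 1.5 N and value of joint ram below 0.008 m).
It fails at once if a bystander is moved by more than 30 mm (distance of any of die, bomb, jar, spatula, tweezers, wrench, brush from where it was at the start of the episode above 0.03 m).
It also fails if it takes over 64 s, if anything falls off the work surface, if the arm or the gripper's body presses on something with over 40 N, if the wrist force passes 120 N, or if a joint passes its speed limit or range.

## Robot

A 7-joint arm with a two-finger parallel gripper is mounted at the origin on the work surface. World frame = base frame: x ahead of the robot, y to its left, z up, the work surface at z = 0. Lengths are in m, angles in rad, forces in N, time in s.
With the tool pointing down it reaches from about 0.4 to 0.875 m from the base axis. Payload 19.3 kg.
Tool frame: the origin (TCP) lies at the very end of the fingers, on their centre line; the grasp point (between the pads) lies 19 mm behind it; z points along the fingers, y is the line along which they close (so a half turn about z gives the same grasp; the last joint's range is limited). The gripper opens to 85 mm and grips with 20 to 120 N. Pads are 22 mm wide; open, the fingers measure 114 mm over their backs; the gripper's body (76 mm by 85 mm) begins 54 mm behind the grasp point. The pads swing forward as they close: fully open they stand 13 mm farther back than shut.
Start: joints at [1.213, 0.521, -0.036, 1.599, 0.021, 1.021, -0.113], TCP at [0.177, -0.599, 0.231] pointing down, gripper open.
Joint ranges: [-2.91, 2.91], [-0.3, 2.13], [-1.5, 1.42], [0.17, 2.43], [-1.26, 4.41], [0.16, 1.93], [-2.52, 2.52]. Speed limits (rad/s): [1.89, 1.89, 2.39, 2.39, 3.01, 3.01, 3.01].

## Interface

Orientations are given as [roll, pitch, yaw] about the fixed x, y, z axes, in that order (R = Rz(yaw) Ry(pitch) Rx(roll)).
In Python, from workcell import bot gives the robot as it stands.
- The arm moves only by the shell command python3 -m crank 'ROWS' [FORCE]. ROWS is a JSON object of lists of equal length, an entry for each row: "travel": the shift along the world's x, y, z in cm, a list of three; "turn": the turn, a rotation vector about the world's x, y, z in degrees, a list of three; "gripper": the closure, from 0 (fully open) to 1 (shut). A call has exactly 5 rows; each row is the pose to reach, as a shift and turn from the pose commanded when the call began; what a row does not reach only later rows make up. A row lasts 1/10 s, in which the tool goes at most 50 mm and 8.59 degrees, less where a joint would pass 70% of its speed; a pose out of reach is approached as far as the arm can. A call with a gripper value outside its range is refused whole. The fingers move at their own pace and stop on an object; FORCE is the grip in N (left out, the last holds). Time passes only in rows, so rows that repeat a pose let the fingers close, or fill a call up. It gives the time, the measured TCP pose, the force, the opening and the grip force at its end, in the units of the state.
- bot.observe(): the state, without advancing time (a new reading comes with each control period).
- bot.grab_frame(name): name is "side" or "top"; returns a dict with "pixels" (400x640x3 uint8, red, green, blue), "fx", "fy", "cx", "cy" (pixels), "extrinsics" (4x4, takes a point from world to camera coordinates). Camera axes: x right, y down, z forward; pixel columns grow to the right and rows downward; lengths in m; the calibration is good to about 2 mm. A picture is of the moment at which its call begins. There is no depth.
- bot.job_done(): hands the job in; it is judged then, once.
The state is a dict: "clock": time; "qpos": joint angles; "qd": joint speeds; "joint_efforts": joint torques, N m; "position": TCP position; "tool_rot": TCP orientation; "force": force on the tool from outside, world axes, zero at the start; "moment": the same for the moment, N m; "grip_width": finger opening in m; "finger_force": force on a finger pad.
Only numpy, scipy, OpenCV 4.12 (cv2) and the standard library are available. Lean on these libraries where they do the work, as an engineer would, in place of code of your own. Each camera call takes 0.05 s, during which the arm holds its last target. There are 200 camera calls.

## Working session

There is one attempt and no reset: what is moved stays moved. The work goes in short steps, Python scripts to look and compute and a shell command to move; the robot and the scene stay as the last step left them, time stands still between calls to the robot, and variables do not carry over. Pictures are saved under pics/ and viewed, at most 10 in all, crops included, and the job is handed in when it is done.

```bash
mkdir -p pics; ls
python3 - <<'E'
from workcell import bot
import cv2,numpy as np,json
s=bot.observe();print(s)
for n in("side","top"):
    f=bot.grab_frame(n);cv2.imwrite(f"pics/{n}0.png",cv2.cvtColor(f["pixels"],cv2.COLOR_RGB2BGR))
    print(n,f["fx"],f["fy"],f["cx"],f["cy"]);print(np.round(f["extrinsics"],4).tolist())
    np.savez(f"{n}.npz",K=[f["fx"],f["fy"],f["cx"],f["cy"]],E=f["extrinsics"])
E
```

```text
pics
{'clock': 0.0, 'qpos': array([ 1.21279319,  0.52204442, -0.03632828,  1.6000001 ,  0.0211898 ,
        1.02111211, -0.11278788]), 'qd': array([-2.69228491e-05,  8.01625114e-05, -6.09182474e-04, -8.63618786e-04,
       -4.77917700e-04, -4.00123630e-04, -9.23172418e-04]), 'joint_efforts': array([-1.35907725e-03, -9.27083087e+01,  1.97883256e+00, -3.69922578e+01,
        1.78392988e-02,  8.13479943e-03,  8.62449099e-06]), 'position': array([ 0.17727365, -0.59897399,  0.23070961]), 'tool_rot': array([-3.14041572e+00,  7.56204041e-05,  2.87800608e-01]), 'force': array([-0.58294853,  0.04466005,  0.5007868 ]), 'moment': array([-0.00659067, -0.04207279, -0.04293529]), 'finger_force': 0.0, 'grip_width': 0.08543111648302365}
side 503.8223429767114 503.8223429767114 316.07660915760056 203.81205452983352
[[-0.8813, -0.4725, 0.0006, 0.5075], [-0.3209, 0.5975, -0.7349, 0.261], [0.3469, -0.6478, -0.6782, 1.2246], [0.0, 0.0, 0.0, 1.0]]
top 440.23434827485596 440.23434827485596 321.4925502989028 200.132498712811
[[0.0099, -0.9999, 0.0021, 0.0351], [-0.9808, -0.0101, -0.1946, 0.5781], [0.1947, -0.0002, -0.9809, 1.1147], [0.0, 0.0, 0.0, 1.0]]
```

View pics/side0.png

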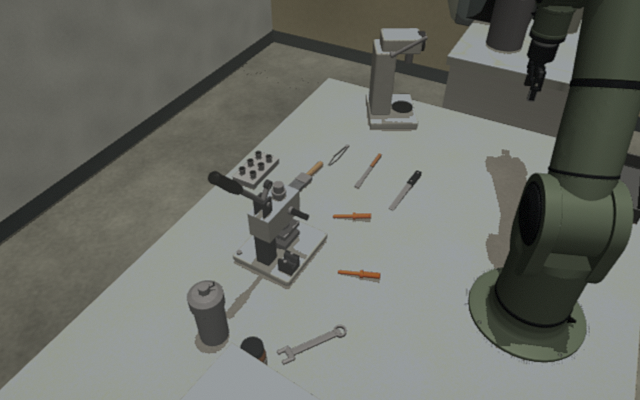

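View pics/top0.png

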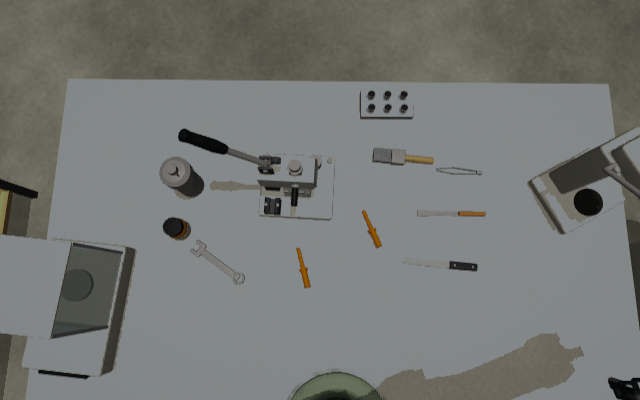

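Side: the press is at about (275,235), with its pin at (298,213). Top: the press is at (297,185), its pin points down-image (robot side), the rest is at (272,206), and the gauge runs from tip (404,262) to handle (477,267). Next I'll enlarge these areas.

Run:
```python
import cv2
t=cv2.imread("pics/top0.png");s=cv2.imread("pics/side0.png")
def c(im,x,y,w,h,k,n):
    a=cv2.convertScaleAbs(cv2.resize(im[y:y+h,x:x+w],None,fx=k,fy=k,interpolation=cv2.INTER_CUBIC),alpha=1.3)
    for i in range(0,w,10): cv2.line(a,(i*k,0),(i*k,6),(0,0,255),1);(i%20==0) and cv2.putText(a,str(x+i),(i*k,18),0,.4,(0,0,255),1)
    for i in range(0,h,10): cv2.line(a,(0,i*k),(6,i*k),(0,0,255),1);(i%20==0) and cv2.putText(a,str(y+i),(8,i*k+4),0,.4,(0,0,255),1)
    cv2.imwrite(n,a)
c(t,250,140,100,75+10,7,"pics/c1.png")
c(t,390,200,100,75,8,"pics/c2.png")
c(s,225,165,115,125,6 if 0 else 4,"pics/c3.png")
```

```text
(no output)
```

View pics/c1.png

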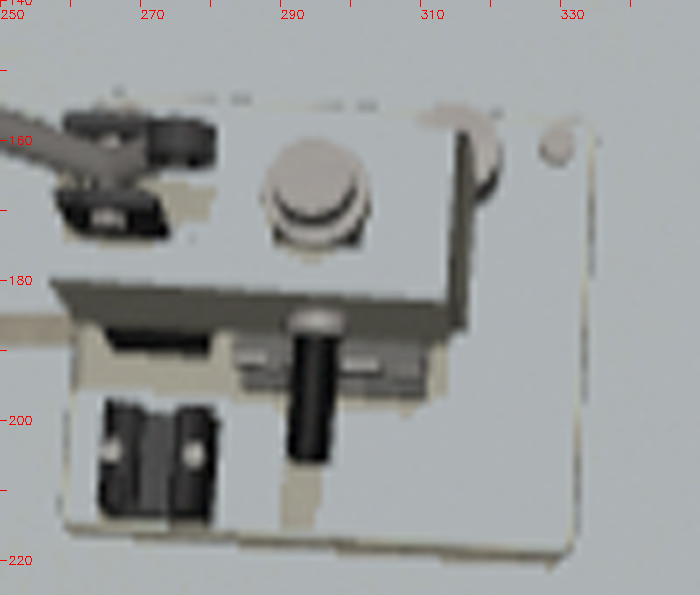

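View pics/c2.png

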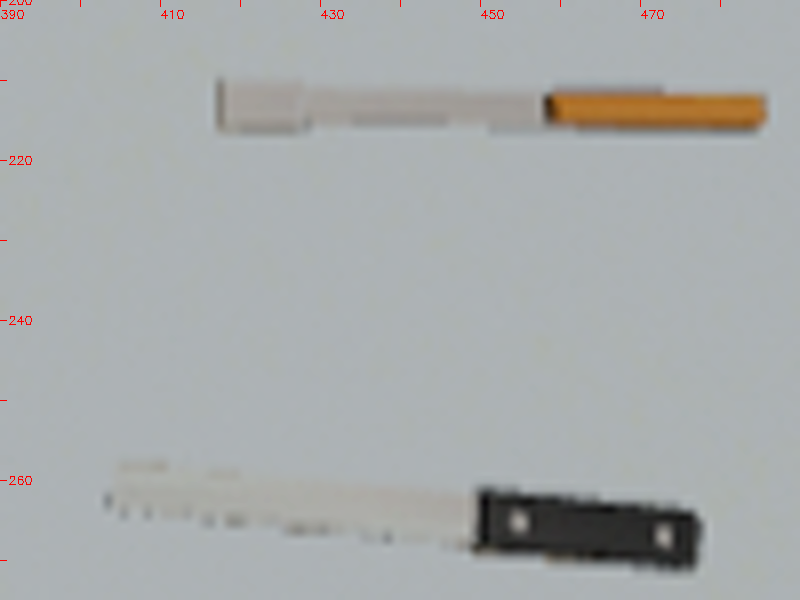

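View pics/c3.png

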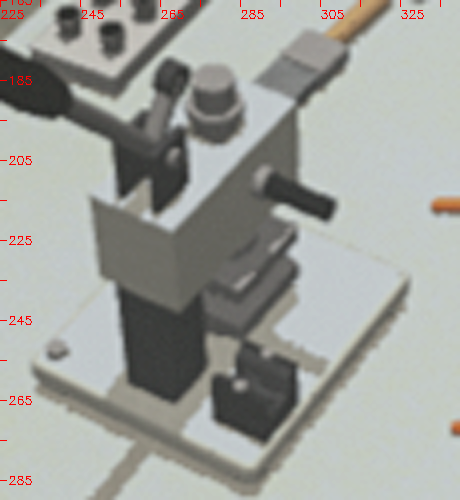

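The crops give clear keypoints: head top corners, base corners, the rest's notch at about (272,206), the pin grip from (296,188) to (294,206), gauge tip (403.5,262) and handle (450–476, 261–270). Next I'll fit poses to them.

```bash
cat > h.py <<'E'
import numpy as np
from scipy.optimize import least_squares
C={n:np.load(f"{n}.npz") for n in("top","side")}
def proj(n,P):
    P=np.atleast_2d(P);K=C[n]["K"];E=C[n]["E"];c=P@E[:3,:3].T+E[:3,3]
    return np.c_[K[0]*c[:,0]/c[:,2]+K[2],K[1]*c[:,1]/c[:,2]+K[3]]
def place(q,P):
    c,s=np.cos(q[2]),np.sin(q[2]);P=np.atleast_2d(P)/1000.
    return P@np.array([[c,-s,0],[s,c,0],[0,0,1]]).T+[q[0],q[1],0]
def fit(obs,q0):
    f=lambda q:np.concatenate([(proj(n,place(q,p))[0]-u) for n,p,u in obs])
    r=least_squares(f,q0,loss="soft_l1");return r.x,f(r.x).reshape(-1,2)
def ray(n,uv,z):
    K=C[n]["K"];E=C[n]["E"];R=E[:3,:3];o=-R.T@E[:3,3]
    d=R.T@np.array([(uv[0]-K[2])/K[0],(uv[1]-K[3])/K[1],1]);return o+d*(z-o[2])/d[2]
E
python3 - <<'E'
from h import *
np.set_printoptions(precision=4,suppress=True)
obs=[("top",(-51,-30,195),(315,158.5)),("top",(-51,30,195),(314,183)),("top",(90,30,195),(257,180)),
("top",(-95,88,30),(331.5,218)),("top",(105,88,30),(259.5,215)),("top",(-95,-88,30),(335,157)),
("side",(105,88,30),(287.5,282.5)),("side",(-95,88,30),(327,235)),("side",(105,-88,30),(233.7,255.5)),
("side",(90,30,195),(268.7,222)),("side",(-51,30,195),(299,188)),("side",(90,-30,195),(248,214.5)),
("top",(0,110,163),(294.2,206)),("top",(0,42,163),(295,188))]
q,r=fit(obs,[.67,.08,1.57]);print("press",q,np.degrees(q[2]));print(r)
pts=dict(pin0=(0,60,163),pinout=(0,82,163),bore=(0,30,164),notch=(65,65,55),parked=(65,115,55),platfront=(-35,0,72))
for k,v in pts.items(): print(k,place(q,v)[0],proj("side",place(q,v))[0],proj("top",place(q,v))[0])
for z in(62,64,66,84): print(z,"anvil/platen corners side",proj("side",place(q,[(35,35,z),(-35,35,z)])).ravel())
g,r=fit([("top",(157,0,3),(403.6,262)),("top",(37,10,18),(450,261)),("top",(37,-10,18),(449.5,268.3)),("top",(-37,10,18),(477,264)),("top",(-37,-10,18),(476,270.5))],[.5,-.3,1.5])
print("gauge",g,np.degrees(g[2]));print(r)
for k in(0,37,60,157): print(k,place(g,(k,0,0))[0],proj("side",place(g,(k,0,9)))[0])
np.save("q.npy",np.r_[q,g])
for n,uv in(("top",(459,213)),):print(ray(n,uv,.01))
E
```

```text
press [0.6242 0.1052 1.5404] 88.26065573042888
[[ 1.7259 -0.497 ]
 [ 1.6487 -0.5494]
 [-1.0077  0.082 ]
 [ 0.17    0.2714]
 [-1.7543  0.3023]
 [-1.0652 -1.3101]
 [ 1.0543 -1.0998]
 [ 0.51   -3.6272]
 [-2.0997 -0.6928]
 [-0.3898  0.4288]
 [ 0.7969  0.0395]
 [-0.7425 -0.9897]
 [-1.1008 11.1915]
 [-0.4209  1.5122]]
pin0 [0.5642 0.107  0.163 ] [299.7246 213.6119] [294.191  196.7721]
pinout [0.5423 0.1077 0.163 ] [307.4114 216.7235] [293.713  205.7105]
bore [0.5942 0.1061 0.164 ] [289.3879 209.1404] [294.8129 184.6044]
notch [0.5612 0.1722 0.055 ] [288.9399 260.6696] [272.0484 205.8528]
parked [0.5112 0.1737 0.055 ] [305.9766 268.3184] [270.87   224.4944]
platfront [0.6232 0.0702 0.072 ] [288.0729 222.5616] [310.6015 182.0672]
62 anvil/platen corners side [285.1859 246.752  299.3445 229.866 ]
64 anvil/platen corners side [285.154  246.225  299.328  229.3394]
66 anvil/platen corners side [285.122  245.6969 299.3114 228.8117]
84 anvil/platen corners side [284.8311 240.8932 299.161  224.0141]
gauge [ 0.4184 -0.3401  1.5633] 89.5696092893925
[[ -0.1061   0.0426]
 [ -0.4964   5.2902]
 [ -0.2886  -9.5425]
 [  0.1991   2.7802]
 [  0.8155 -11.2547]]
0 [ 0.4184 -0.3401  0.    ] [411.3237 177.3913]
37 [ 0.4187 -0.3031  0.    ] [407.0559 184.0976]
60 [ 0.4189 -0.2801  0.    ] [404.3365 188.3709]
157 [ 0.4196 -0.1831  0.    ] [392.2689 207.3339]
[ 0.5548 -0.3383  0.01  ]
```

Run:
```python
from h import *
np.set_printoptions(precision=4,suppress=True)
obs=[("top",(-51,-30,195),(315,158.5)),("top",(-51,30,195),(314.3,183)),("top",(90,30,195),(257,180)),
("top",(-95,88,30),(331.8,218)),("top",(105,88,30),(259.3,215)),("top",(-95,-88,30),(334.5,157)),
("side",(105,88,30),(287.5,282.5)),("side",(105,-88,30),(233.7,255.5)),
("side",(90,30,195),(268.7,222)),("side",(-51,30,195),(299,188)),("side",(90,-30,195),(248,214.5)),
("top",(0,82,163),(293.8,206)),("top",(0,38,163),(295,188)),("side",(0,82,163),(307.5,217)),
("top",(65,85,68),(272,213.5)),("top",(65,45,68),(272.5,198.5))]
q,r=fit(obs,[.67,.08,1.57]);print("press",q,np.degrees(q[2]));print(r.round(1).tolist())
pts=dict(pin0=(0,60,163),bore=(0,30,164),notch=(65,65,55),parked=(65,115,55),platfront=(-35,0,72))
for k,v in pts.items(): print(k,place(q,v)[0],proj("side",place(q,v))[0],proj("top",place(q,v))[0])
for z in(62,64,66,84): print(z,"anvil/platen corners side",proj("side",place(q,[(35,35,z),(-35,35,z)])).ravel())
g,r=fit([("top",(157,0,3),(403.6,262)),("top",(37,-10,18),(450,261)),("top",(37,10,18),(449.5,268.3)),("top",(-37,-10,18),(477,264)),("top",(-37,10,18),(476,270.5)),("top",(28,0,18),(453.3,265)),("top",(-28,0,18),(471.3,266.7))],[.5,-.3,1.5])
print("gauge",g,np.degrees(g[2]));print(r.round(1).tolist())
for k in(0,37,60,157): print(k,place(g,(k,0,0))[0],proj("side",place(g,(k,0,9)))[0])
np.save("q.npy",np.r_[q,g])
```

```text
press [0.6233 0.1051 1.543 ] 88.40918199829241
[[1.8, -0.2], [1.4, -0.2], [-0.9, 0.5], [0.0, 0.5], [-1.4, 0.7], [-0.6, -1.1], [1.5, -1.0], [-1.8, -0.5], [0.1, 0.5], [1.1, 0.1], [-0.3, -0.9], [0.1, 0.1], [-0.2, 0.3], [0.3, -0.2], [-0.8, -0.6], [-0.4, -0.6]]
pin0 [0.5634 0.1067 0.163 ] [300.1022 213.6543] [294.3105 197.1352]
bore [0.5933 0.1059 0.164 ] [289.7448 209.2007] [294.9    184.9626]
notch [0.5602 0.1718 0.055 ] [289.367 260.737] [272.1548 206.2471]
parked [0.5102 0.1732 0.055 ] [306.4388 268.3529] [271.0263 224.8972]
platfront [0.6224 0.0701 0.072 ] [288.36   222.6251] [310.6559 182.3611]
62 anvil/platen corners side [285.5624 246.8247 299.6521 229.9095]
64 anvil/platen corners side [285.5309 246.2976 299.6359 229.3829]
66 anvil/platen corners side [285.4993 245.7695 299.6197 228.8552]
84 anvil/platen corners side [285.212  240.9658 299.472  224.0576]
gauge [ 0.41   -0.3395  1.504 ] 86.175060336451
[[-0.2, -0.3], [-0.7, 0.1], [-0.3, 0.3], [0.0, -0.8], [0.9, 0.3], [-0.7, 0.1], [2.3, 0.0]]
0 [ 0.41   -0.3395  0.    ] [413.7925 178.3144]
37 [ 0.4125 -0.3025  0.    ] [408.8928 184.816 ]
60 [ 0.414  -0.2796  0.    ] [405.7732 188.9554]
157 [ 0.4205 -0.1828  0.    ] [391.9532 207.2935]
```

```bash
python3 -m crank '{"travel":[[3.6,2.4,1.4],[7.2,4.8,2.8],[10.8,7.2,4.2],[14.4,9.6,5.6],[18,12,7]],"turn":[[0,0,-3.6],[0,0,-7.2],[0,0,-10.8],[0,0,-14.4],[0,0,-18]],"gripper":[0.3,0.3,0.3,0.3,0.3]}' 60
python3 -m crank '{"travel":[[2,4,0],[4,8,0],[6,12,0],[8,16,0],[10,20,0]],"turn":[[0,0,0],[0,0,0],[0,0,0],[0,0,0],[0,0,0]],"gripper":[0.3,0.3,0.3,0.3,0.3]}'
python3 -m crank '{"travel":[[1,4.4,0],[2,8.8,0],[3,13.2,0],[4,17.6,0],[5,22,0]],"turn":[[0,0,0],[0,0,0],[0,0,0],[0,0,0],[0,0,0]],"gripper":[0.3,0.3,0.3,0.3,0.3]}'
```

```text
clock: 0.6
position: [0.3586, -0.478, 0.3017]
tool_rot: [-3.141, 0.0, -0.029]
force: [-0.3, 0.3, 0.1]
grip_width: 0.0597
finger_force: 0.0
clock: 1.1
position: [0.4578, -0.2775, 0.3012]
tool_rot: [-3.142, 0.0, -0.026]
force: [0.7, -0.1, -0.3]
grip_width: 0.06
finger_force: 0.0
clock: 1.6
position: [0.5073, -0.0575, 0.3013]
tool_rot: [3.142, 0.0, -0.027]
force: [1.4, -0.0, -0.7]
grip_width: 0.0599
finger_force: 0.0
```

```bash
python3 -m crank '{"travel":[[1,3.3,0],[2,6.6,0],[3,9.9,0],[4,13.2,0],[5,16.5,0]],"turn":[[0,0,0],[0,0,0],[0,0,0],[0,0,0],[0,0,0]],"gripper":[0.3,0.3,0.3,0.3,0.3]}'
python3 -m crank '{"travel":[[0,0,-3.5],[0,0,-7],[0,0,-10.5],[0,0,-10.5],[0,0,-10.5]],"turn":[[0,0,0],[0,0,0],[0,0,0],[0,0,0],[0,0,0]],"gripper":[0.3,0.3,0.3,0.3,0.3]}'
python3 - <<'E'
from workcell import bot
import cv2,numpy as np
a=bot.grab_frame("side")["pixels"][165:290,225:340,::-1];b=bot.grab_frame("top")["pixels"][140:225,250:350,::-1]
a=cv2.resize(a,None,fx=4,fy=4,interpolation=2)[:500];b=cv2.resize(b,(0,0),fx=3.3,fy=3.3,interpolation=2)
z=np.zeros((500,800,3),np.uint8);z[:a.shape[0],:460]=a;z[:b.shape[0],465:465+b.shape[1]]=b
cv2.imwrite("pics/p6.png",z)
E
```

```text
clock: 2.1
position: [0.5575, 0.107, 0.3011]
tool_rot: [3.141, 0.0, -0.026]
force: [-0.3, -0.2, 0.9]
grip_width: 0.0597
finger_force: 0.0
clock: 2.6
position: [0.5575, 0.1057, 0.1969]
tool_rot: [3.142, 0.001, -0.026]
force: [0.6, 0.2, 1.1]
grip_width: 0.0597
finger_force: 0.0
```

View pics/p6.png

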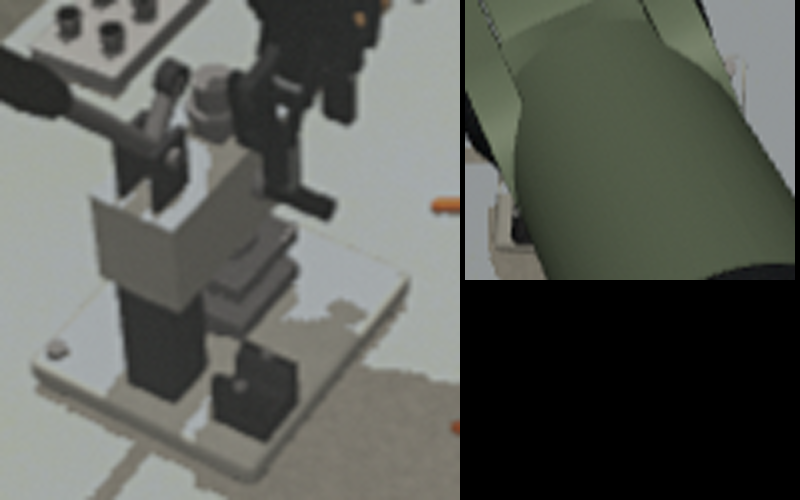

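The fingers straddle the pin: near finger at crop (287,175), far one at (340,110), pin grip at (305,195). I'll descend and close.

```bash
python3 -m crank '{"travel":[[0,0,-3],[0,0,-5.2],[0,0,-5.2],[0,0,-5.2],[0,0,-5.2]],"turn":[[0,0,0],[0,0,0],[0,0,0],[0,0,0],[0,0,0]],"gripper":[0.3,0.3,0.3,0.6,0.8]}' 50
python3 -m crank '{"travel":[[0,0,0],[0,0,0],[0,0,0],[0,0,0],[0,0,0]],"turn":[[0,0,0],[0,0,0],[0,0,0],[0,0,0],[0,0,0]],"gripper":[1,1,1,1,1]}' 50
```

```text
clock: 3.2
position: [0.5583, 0.1059, 0.1462]
tool_rot: [-3.141, -0.002, -0.027]
force: [0.5, 0.3, 0.3]
grip_width: 0.0313
finger_force: 0.0
clock: 3.7
position: [0.5578, 0.1075, 0.1458]
tool_rot: [-3.139, -0.002, -0.025]
force: [-4.1, 7.5, 8.0]
grip_width: 0.0139
finger_force: 48.6
```

```bash
python3 -m crank '{"travel":[[-0.6,0.02,0],[-1.2,0.03,0],[-1.8,0.05,0],[-2.4,0.07,0],[-3,0.08,0]],"turn":[[0,0,0],[0,0,0],[0,0,0],[0,0,0],[0,0,0]],"gripper":[1,1,1,1,1]}' 50
python3 -m crank '{"travel":[[-1,0.03,0],[-2,0.06,0],[-3,0.08,0],[-4,0.11,0],[-5,0.14,0]],"turn":[[0,0,0],[0,0,0],[0,0,0],[0,0,0],[0,0,0]],"gripper":[1,1,1,1,1]}' 50
python3 -m crank '{"travel":[[0,0,0],[0,0,0],[0,0,0],[0,0,0],[0,0,0]],"turn":[[0,0,0],[0,0,0],[0,0,0],[0,0,0],[0,0,0]],"gripper":[1,1,1,1,1]}' 50
python3 - <<'E'
from workcell import bot
import cv2,numpy as np
a=bot.grab_frame("side")["pixels"][165:300,215:360,::-1]
cv2.imwrite("pics/p7.png",cv2.resize(a,None,fx=4,fy=4,interpolation=2))
E
```

```text
clock: 4.2
position: [0.5298, 0.1078, 0.1462]
tool_rot: [-3.139, -0.006, -0.026]
force: [11.5, 4.2, 1.6]
grip_width: 0.0141
finger_force: 48.9
clock: 4.7
position: [0.4764, 0.1077, 0.1443]
tool_rot: [3.141, 0.0, -0.027]
force: [0.6, 0.2, -1.0]
grip_width: 0.0147
finger_force: 48.7
clock: 5.2
position: [0.4775, 0.1079, 0.1442]
tool_rot: [-3.142, 0.0, -0.027]
force: [-0.1, -0.2, -0.9]
grip_width: 0.0142
finger_force: 48.7
```

View pics/p7.png

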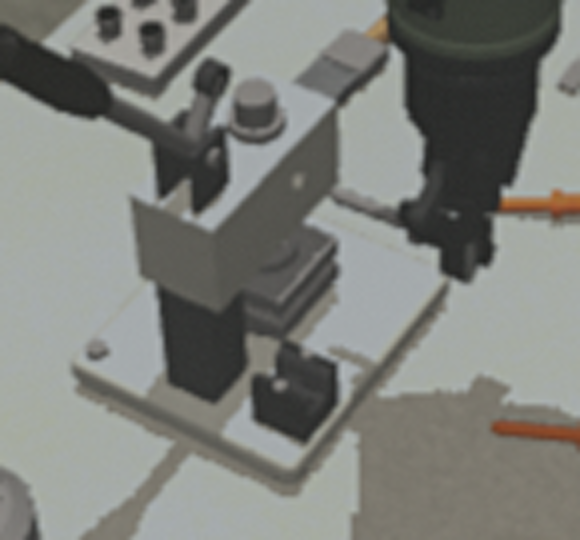

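The pin is out, with its tip at crop (330,192), i.e. pixel (297.5,213). The ram collar now sits on the head. Next I'll check pin tilt by projection.

Run:
```python
from h import *
np.set_printoptions(precision=4,suppress=True)
q=np.load("q.npy")[:3]; d=np.array([np.sin(q[2]),-np.cos(q[2]),0])
o=np.array([.483,.1085,.163])
for k in(0,30,88): print(k,o+d*k/1000,proj("side",o+d*k/1000))
for z in(.157,.163,.169): print(z,ray("side",(297.5,213),z),ray("side",(316.2,218.2),z))
print("parked TCP", place(q,(65,116,55)), place(q,(65,132,90)))
for z in (62,64,66,72): print(proj("side",place(q,[(35,35,z),(-35,35,z)]))-[215,165])
```

```text
0 [0.483  0.1085 0.163 ] [[328.8241 225.0559]]
30 [0.513  0.1077 0.163 ] [[317.9781 220.6944]]
88 [0.571  0.1061 0.163 ] [[297.5502 212.4798]]
0.157 [0.5734 0.1024 0.157 ] [0.5238 0.0967 0.157 ]
0.163 [0.5702 0.1077 0.163 ] [0.5209 0.1021 0.163 ]
0.169 [0.5669 0.1131 0.169 ] [0.518  0.1075 0.169 ]
parked TCP [[0.5092 0.1732 0.055 ]] [[0.4932 0.1737 0.09  ]]
[[70.5624 81.8247]
 [84.6521 64.9095]]
[[70.5309 81.2976]
 [84.6359 64.3829]]
[[70.4993 80.7695]
 [84.6197 63.8552]]
[[70.4041 79.1783]
 [84.5708 62.2658]]
```

```bash
python3 -m crank '{"travel":[[0,2.2,0],[0,4.4,0],[0,6.5,0],[0,6.5,-3],[0,6.5,-6]],"turn":[[0,0,0],[0,0,0],[0,0,0],[0,0,0],[0,0,0]],"gripper":[1,1,1,1,1]}'
python3 -m crank '{"travel":[[0,0,-2.3],[0,0,-2.3],[0.9,-0.02,-2.3],[1.8,-0.05,-2.3],[2.6,-0.07,-2.3]],"turn":[[0,0,0],[0,0,0],[0,0,0],[0,0,0],[0,0,0]],"gripper":[1,1,1,1,1]}'
python3 -m crank '{"travel":[[0,0,0],[0,0,0],[0,0,0],[0,0,0],[0,0,0]],"turn":[[0,0,0],[0,0,0],[0,0,0],[0,0,0],[0,0,0]],"gripper":[1,1,1,1,1]}'
python3 - <<'E'
from workcell import bot
import cv2,numpy as np
a=bot.grab_frame("side")["pixels"][180:300,235:360,::-1]
cv2.imwrite("pics/p8.png",cv2.resize(a,None,fx=4.8,fy=4.8,interpolation=2))
E
```

```text
clock: 5.75
position: [0.4779, 0.1738, 0.084]
tool_rot: [-3.141, -0.002, -0.025]
force: [0.3, 0.2, -1.1]
grip_width: 0.0143
finger_force: 48.8
clock: 6.25
position: [0.5052, 0.1723, 0.0625]
tool_rot: [-3.141, -0.002, -0.027]
force: [-0.5, -0.2, -0.5]
grip_width: 0.014
finger_force: 48.8
clock: 6.75
position: [0.5032, 0.1723, 0.0614]
tool_rot: [3.142, 0.0, -0.026]
force: [0.5, -0.1, -1.1]
grip_width: 0.0141
finger_force: 48.8
```

View pics/p8.png

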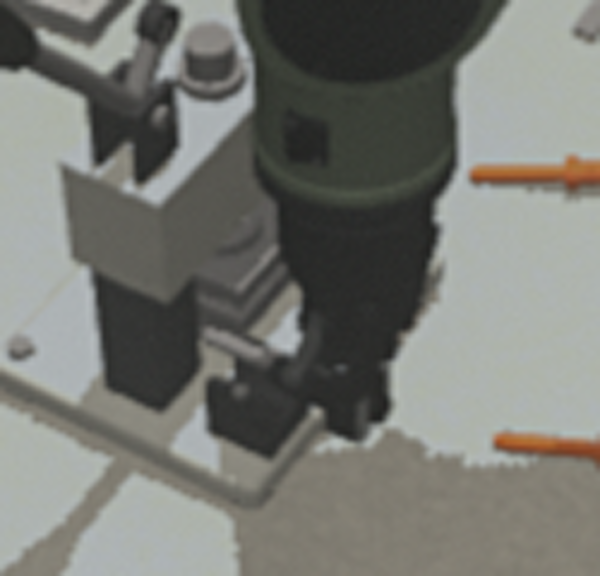

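The pin (tip at crop (205,335)) lies over the notch between the two cheeks. I'll lower it.

```bash
python3 -m crank '{"travel":[[0,0,-0.6],[0,0,-1.2],[0,0,-1.8],[0,0,-2.4],[0,0,-2.4]],"turn":[[0,0,0],[0,0,0],[0,0,0],[0,0,0],[0,0,0]],"gripper":[1,1,1,1,1]}'
python3 -m crank '{"travel":[[0,0,0],[0,0,0],[0,0,0],[0,0,0],[0,0,0]],"turn":[[0,0,0],[0,0,0],[0,0,0],[0,0,0],[0,0,0]],"gripper":[1,1,1,1,1]}'
python3 - <<'E'
from h import *
q=np.load("q.npy")[:3]
print(proj("side",place(q,[(65,27+2,80),(65,116,80)])),"crop",205/4.8+235,335/4.8+180)
E
```

```text
clock: 7.3
position: [0.5038, 0.1738, 0.0367]
tool_rot: [-3.14, -0.001, -0.025]
force: [0.4, 7.1, 5.2]
grip_width: 0.0146
finger_force: 50.3
clock: 7.8
position: [0.5038, 0.1738, 0.0372]
tool_rot: [-3.14, -0.001, -0.025]
force: [1.3, 6.9, 4.1]
grip_width: 0.0142
finger_force: 50.1
[[276.8633909  248.76956083]
 [306.66364818 261.89956609]] crop 277.7083333333333 249.79166666666669
```

```bash
python3 -m crank '{"travel":[[0,0.1,0],[0,0.1,0],[0,0.1,0],[0,0.1,0],[0,0.1,0]],"turn":[[0,0,0],[0,0,0],[0,0,0],[0,0,0],[0,0,0]],"gripper":[0.7,0.6,0.5,0.5,0.4]}' 
python3 -m crank '{"travel":[[0,0,1],[0,0,3],[0,0,6],[0,0,10],[0,0,14]],"turn":[[0,0,0],[0,0,0],[0,0,0],[0,0,0],[0,0,0]],"gripper":[0.35,0.35,0.35,0.35,0.35]}' 
python3 -m crank '{"travel":[[-2,-3.5,1],[-4,-7,2],[-6,-10.5,2],[-8,-14.5,2],[-10,-19,2]],"turn":[[0,0,0],[0,0,0],[0,0,0],[0,0,0],[0,0,0]],"gripper":[0.35,0.35,0.35,0.35,0.35]}'
python3 - <<'E'
from workcell import bot
import cv2,numpy as np
a=bot.grab_frame("side")["pixels"][205:285,255:335,::-1];b=bot.grab_frame("top")["pixels"][150:235,250:350,::-1]
a=cv2.resize(a,None,fx=5,fy=5,interpolation=2);b=cv2.resize(b,(0,0),fx=3.9,fy=3.9,interpolation=2)
z=np.zeros((400,800,3),np.uint8);z[:,:400]=a;z[:b.shape[0],405:405+b.shape[1]]=b
cv2.imwrite("pics/p9.png",z)
E
```

```text
clock: 8.3
position: [0.5034, 0.173, 0.0372]
tool_rot: [3.141, 0.0, -0.027]
force: [0.5, -0.4, 0.5]
grip_width: 0.0513
finger_force: 0.0
clock: 8.8
position: [0.503, 0.1731, 0.1794]
tool_rot: [-3.142, 0.0, -0.026]
force: [0.7, -0.9, 0.6]
grip_width: 0.0553
finger_force: 0.0
clock: 9.3
position: [0.4024, -0.0177, 0.1981]
tool_rot: [-3.141, -0.001, -0.025]
force: [1.5, -1.2, 0.4]
grip_width: 0.0555
finger_force: 0.0
```

View pics/p9.png

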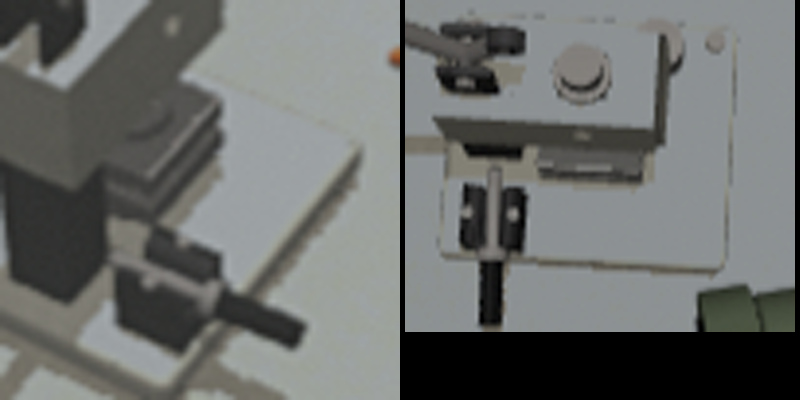

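The pin lies in the notch (top crop: shank at (493,215), grip at (490,290)) with its collar against the block, and the ram is down. Next is the gauge.

Run:
```python
from workcell import bot
from h import *
s=bot.observe();print(s["qpos"].round(3),s["position"],s["tool_rot"])
g=np.load("q.npy")[3:];print(place(g,(10,0,0)))
```

```text
[ 0.126  0.226 -0.255  2.177  0.086  0.748 -1.79 ] [ 0.40075121 -0.02169988  0.19793371] [ 3.13968892e+00  6.54720187e-04 -3.27501316e-02]
[[ 0.41067327 -0.32947873  0.        ]]
```

```bash
python3 -m crank '{"travel":[[1,-3,0],[2,-6,0],[3,-9,0],[4,-12,0],[4,-15,0]],"turn":[[0,0,8],[0,0,16],[0,0,24],[0,0,32],[0,0,40]],"gripper":[0.2,0.2,0.2,0.2,0.2]}' 
python3 -m crank '{"travel":[[0,-3,0],[-1,-6,0],[-2,-9,0],[-3,-12,0],[-3,-15.6,0]],"turn":[[0,0,8],[0,0,16],[0,0,24],[0,0,32],[0,0,40]],"gripper":[0.35,0.35,0.35,0.35,0.35]}' 
python3 -m crank '{"travel":[[0,0,-3],[0,0,-6],[0,0,-9],[0,0,-9],[0,0,-9]],"turn":[[0,0,4],[0,0,8],[0,0,8],[0,0,8],[0,0,8]],"gripper":[0.35,0.35,0.35,0.35,0.35]}'
```

```text
clock: 9.9
position: [0.4444, -0.1678, 0.198]
tool_rot: [3.141, -0.001, 0.678]
force: [-0.2, 1.1, 0.3]
grip_width: 0.0682
finger_force: 0.0
clock: 10.4
position: [0.4124, -0.3236, 0.1982]
tool_rot: [-3.142, 0.0, 1.376]
force: [0.6, 0.1, 0.1]
grip_width: 0.0559
finger_force: 0.0
clock: 10.9
position: [0.4137, -0.3227, 0.1082]
tool_rot: [-3.141, -0.0, 1.51]
force: [0.5, 0.2, -0.3]
grip_width: 0.0556
finger_force: 0.0
```

```bash
python3 -m crank '{"travel":[[-0.3,-0.6,-3],[-0.3,-0.6,-6],[-0.3,-0.6,-8],[-0.3,-0.6,-9.5],[-0.3,-0.6,-10.4]],"turn":[[0,0,0],[0,0,0],[0,0,0],[0,0,0],[0,0,0]],"gripper":[0.35,0.35,0.35,0.35,0.35]}' 
python3 -m crank '{"travel":[[0,0,0],[0,0,0],[0,0,0],[0,0,0],[0,0,0]],"turn":[[0,0,0],[0,0,0],[0,0,0],[0,0,0],[0,0,0]],"gripper":[0.5,0.6,0.7,0.8,1]}' 100
python3 -m crank '{"travel":[[0,0,0],[0,0,0],[0,0,0],[0,0,0],[0,0,0]],"turn":[[0,0,0],[0,0,0],[0,0,0],[0,0,0],[0,0,0]],"gripper":[1,1,1,1,1]}' 100
```

```text
clock: 11.4
position: [0.411, -0.3291, 0.0036]
tool_rot: [3.141, 0.001, 1.509]
force: [0.2, 1.6, 0.6]
grip_width: 0.055
finger_force: 0.0
clock: 11.9
position: [0.4112, -0.3293, 0.0046]
tool_rot: [3.14, 0.001, 1.509]
force: [-1.3, 1.4, 15.1]
grip_width: 0.0169
finger_force: 97.5
clock: 12.4
position: [0.4112, -0.3293, 0.0046]
tool_rot: [3.14, 0.001, 1.509]
force: [-1.1, 1.5, 15.1]
grip_width: 0.0172
finger_force: 97.4
```

```bash
python3 -m crank '{"travel":[[0,0,1.5],[0,0,3.5],[0,0,6],[0,0,8],[0,0,9.5]],"turn":[[0,0,0],[0,0,0],[0,0,0],[0,0,0],[0,0,0]],"gripper":[1,1,1,1,1]}' 100
python3 -m crank '{"travel":[[3,0,0],[6,2,0],[9,4,0],[12,7,0],[15,10,0]],"turn":[[0,0,0],[0,0,0.5],[0,0,1],[0,0,1.5],[0,0,2]],"gripper":[1,1,1,1,1]}' 
python3 -m crank '{"travel":[[2,3,0],[4,6,0],[5.7,9,0],[5.7,12,0],[5.7,13,0]],"turn":[[0,0,0],[0,0,0],[0,0,0],[0,0,0],[0,0,0]],"gripper":[1,1,1,1,1]}' 
python3 -m crank '{"travel":[[0,0,-1],[0,0,-2],[0,0,-2],[0,0,-2],[0,0,-2]],"turn":[[0,0,0],[0,0,0],[0,0,0],[0,0,0],[0,0,0]],"gripper":[1,1,1,1,1]}'
python3 - <<'E'
from workcell import bot
import cv2,numpy as np
from h import *
s=bot.observe();print(s["position"],s["tool_rot"],s["force"])
A=bot.grab_frame("side")["pixels"];B=bot.grab_frame("top")["pixels"]
cv2.imwrite("pics/sideR.png",A[...,::-1]);cv2.imwrite("pics/topR.png",B[...,::-1])
a=A[195:275,265:365,::-1];b=B[150:260,290:400,::-1]
a=cv2.resize(a,None,fx=5,fy=5,interpolation=2);b=cv2.resize(b,(0,0),fx=2.7,fy=2.7,interpolation=2)
z=np.zeros((400,800,3),np.uint8);z[:,:500]=a;z[:b.shape[0],503:503+b.shape[1]]=b
cv2.imwrite("pics/p10.png",z)
q=np.load("q.npy")[:3]
G=cv2.cvtColor(A,cv2.COLOR_RGB2GRAY)
for y in(20,10): # points on pin-side edge seen from side camera
  pass
for x in(-20,0,20):
  zs=np.arange(44,92,1.);p=proj("side",place(q,[(x,35,z) for z in zs]))
  v=cv2.remap(G,p[:,0].astype("f4")[None],p[:,1].astype("f4")[None],1)[0];print(x,list(zip(zs.astype(int).tolist(),v.tolist())))
E
```

```text
clock: 12.9
position: [0.4105, -0.329, 0.1007]
tool_rot: [3.14, 0.001, 1.509]
force: [0.5, -0.3, -1.8]
grip_width: 0.0174
finger_force: 98.2
clock: 13.4
position: [0.5613, -0.2279, 0.0995]
tool_rot: [3.141, 0.0, 1.544]
force: [0.2, 0.4, -1.3]
grip_width: 0.0171
finger_force: 98.3
clock: 13.9
position: [0.6176, -0.0948, 0.0994]
tool_rot: [3.141, -0.002, 1.548]
force: [-0.2, 0.7, -1.4]
grip_width: 0.0176
finger_force: 98.3
clock: 14.4
position: [0.6174, -0.0996, 0.0784]
tool_rot: [3.142, 0.0, 1.543]
force: [-0.5, 0.1, -2.4]
grip_width: 0.0174
finger_force: 98.3
[ 0.61737201 -0.09958202  0.07838405] [3.14154159e+00 7.57749081e-05 1.54331421e+00] [-0.47067775  0.09433237 -2.35124564]
-20 [(44, 122), (45, 119), (46, 115), (47, 109), (48, 104), (49, 99), (50, 92), (51, 86), (52, 80), (53, 76), (54, 73), (55, 71), (56, 68), (57, 67), (58, 65), (59, 64), (60, 63), (61, 65), (62, 68), (63, 71), (64, 73), (65, 76), (66, 79), (67, 82), (68, 83), (69, 83), (70, 82), (71, 82), (72, 79), (73, 76), (74, 73), (75, 70), (76, 68), (77, 66), (78, 64), (79, 63), (80, 66), (81, 68), (82, 71), (83, 77), (
[... 370 characters left out ...]
), (72, 79), (73, 77), (74, 75), (75, 72), (76, 70), (77, 67), (78, 65), (79, 66), (80, 66), (81, 67), (82, 70), (83, 75), (84, 80), (85, 86), (86, 92), (87, 96), (88, 101), (89, 106), (90, 107), (91, 107)]
20 [(44, 127), (45, 124), (46, 121), (47, 119), (48, 112), (49, 106), (50, 101), (51, 93), (52, 87), (53, 81), (54, 74), (55, 69), (56, 67), (57, 64), (58, 62), (59, 61), (60, 63), (61, 64), (62, 66), (63, 68), (64, 71), (65, 73), (66, 76), (67, 79), (68, 81), (69, 83), (70, 85), (71, 84), (72, 84), (73, 83), (74, 82), (75, 79), (76, 76), (77, 73), (78, 70), (79, 68), (80, 66), (81, 64), (82, 67), (83, 71), (84, 75), (85, 79), (86, 85), (87, 91), (88, 98), (89, 102), (90, 104), (91, 106)]
```

View pics/p10.png

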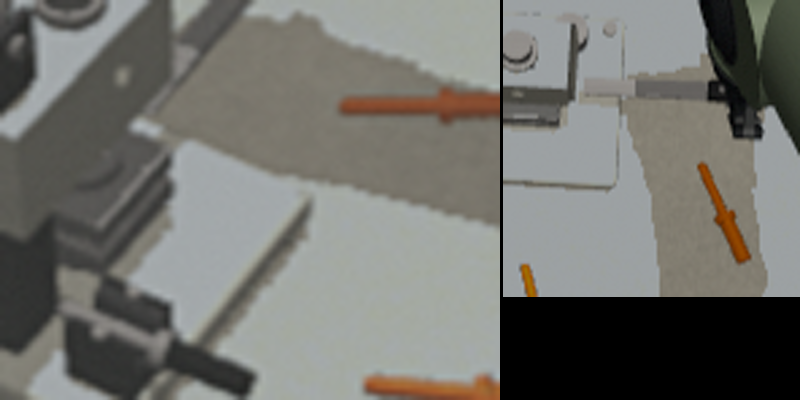

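The gauge is held in front of the press, with its blade pointing at the gap (side crop tip near (150,115), top crop tip at (585,87)). I'll check level and lateral alignment numerically from the saved frames.

Run:
```python
from h import *
import cv2
np.set_printoptions(precision=1,suppress=True)
q=np.load("q.npy")[:3]
T=np.array([.6174,-.0996,.0738]);d=np.array([np.cos(1.5433),np.sin(1.5433),0]);n=np.array([-d[1],d[0],0])
for nm in("top","side"):
  G=cv2.cvtColor(cv2.imread(f"pics/{nm}R.png"),cv2.COLOR_BGR2GRAY)
  for k in(45,70,100,130,147): # distance from TCP
    L=np.arange(-20,20.1,1.)/1000
    if nm=="top": P=[T+d*k/1000+n*l+[0,0,.010] for l in L]
    else: P=[T+d*k/1000+n*.008+[0,0,l] for l in L]  # near (pin-side) face, vary z
    p=proj(nm,P);v=cv2.remap(G,p[:,0].astype("f4")[None],p[:,1].astype("f4")[None],1)[0];print(nm,k,p[20],v.tolist())
  for k in ():pass
  P=[T+d*k/1000+[0,0,.002] for k in range(130,171,2)];p=proj(nm,P);print(cv2.remap(G,p[:,0].astype("f4")[None],p[:,1].astype("f4")[None],1)[0].tolist())
```

```text
top 45 [358.1 183.2] [128, 127, 126, 125, 125, 125, 126, 124, 123, 120, 113, 107, 103, 101, 99, 98, 98, 97, 97, 97, 97, 98, 99, 98, 97, 96, 98, 101, 105, 113, 121, 124, 127, 129, 129, 129, 129, 129, 129, 129, 130]
top 70 [348.6 182.8] [155, 151, 144, 136, 127, 125, 125, 125, 122, 119, 115, 109, 103, 99, 98, 97, 98, 98, 98, 98, 98, 98, 98, 99, 97, 95, 95, 98, 102, 108, 117, 126, 128, 128, 128, 128, 129, 129, 129, 128, 128]
top 100 [337.2 182.4] [159, 159, 159, 158, 154, 150, 143, 135, 128, 130, 134, 139, 142, 145, 145, 144, 142, 142, 141, 141, 141, 140, 140, 139, 138, 135, 131, 126, 122, 118, 116, 120, 124, 125, 126, 126, 127, 127, 128, 127, 126]
top 130 [325.7 182. ] [159, 159, 159, 160, 160, 160, 160, 159, 157, 155, 152, 149, 145, 144, 143, 143, 142, 141, 140, 139, 138, 138, 138, 137, 133, 128, 125, 122, 118, 125, 135, 143, 142, 142, 143, 144, 145, 148, 151, 155, 157]
top 147 [319.2 181.7] [159, 160, 160, 160, 159, 159, 159, 159, 159, 158, 158, 156, 154, 154, 154, 154, 154, 154, 155, 154, 154, 153, 151, 149, 146, 143, 140, 139, 140, 140, 140, 141, 141, 142, 142, 144, 147, 150, 154, 
[... 571 characters left out ...]
119, 119, 119, 119, 119, 120, 120, 120, 120, 120, 119, 119, 119, 116, 113, 110, 107, 103, 99, 95, 93, 93, 94, 94, 95, 96, 97, 97, 95, 92, 90, 87, 87, 87, 87, 87, 87, 87]
side 130 [298.7 214.3] [115, 116, 117, 117, 117, 118, 118, 118, 118, 118, 119, 119, 120, 120, 120, 118, 117, 116, 114, 112, 109, 107, 106, 106, 105, 104, 104, 104, 104, 103, 102, 100, 99, 97, 96, 95, 93, 92, 92, 91, 91]
side 147 [295.4 218.1] [93, 96, 103, 113, 123, 132, 141, 149, 158, 165, 164, 163, 162, 158, 150, 142, 134, 128, 123, 119, 114, 113, 112, 112, 111, 111, 111, 110, 110, 112, 113, 114, 112, 108, 103, 98, 94, 90, 87, 84, 83]
[92, 92, 94, 92, 96, 97, 96, 95, 93, 92, 95, 106, 108, 113, 115, 107, 97, 89, 83, 82, 82]
```

```bash
python3 -m crank '{"travel":[[0,0,-0.5],[0.02,0.6,-0.5],[0.03,1.2,-0.5],[0.05,1.8,-0.5],[0.07,2.4,-0.5]],"turn":[[0,0,0],[0,0,0],[0,0,0],[0,0,0],[0,0,0]],"gripper":[1,1,1,1,1]}' 
python3 -m crank '{"travel":[[0.01,0.3,0],[0.02,0.6,0],[0.03,0.9,0],[0.03,1.2,0],[0.03,1.2,0]],"turn":[[0,0,0],[0,0,0],[0,0,0],[0,0,0],[0,0,0]],"gripper":[1,1,1,1,1]}'
python3 - <<'E'
from workcell import bot
s=bot.observe();print(s["position"],s["tool_rot"],s["force"],s["moment"])
E
```

```text
clock: 15.0
position: [0.6182, -0.0739, 0.0734]
tool_rot: [3.141, -0.0, 1.545]
force: [-0.6, -0.4, -1.1]
grip_width: 0.0176
finger_force: 98.3
clock: 15.5
position: [0.6184, -0.0624, 0.0733]
tool_rot: [-3.142, -0.0, 1.545]
force: [0.3, 0.1, -1.7]
grip_width: 0.0172
finger_force: 98.2
[ 0.61837275 -0.0623703   0.07329479] [-3.14158332e+00 -1.66920918e-04  1.54477436e+00] [ 0.28274666  0.14035045 -1.67510142] [-0.09460584  0.01804779 -0.00607389]
```

```bash
R='"turn":[[0,0,0],[0,0,0],[0,0,0],[0,0,0],[0,0,0]],"gripper":[1,1,1,1,1]'
M(){ python3 -c 'from workcell import bot;s=bot.observe();print("  F",s["force"].round(1),"M",s["moment"].round(2),s["position"].round(4))'; }
python3 -m crank '{"travel":[[0,0.3,-0.05],[0,0.5,-0.1],[0,0.5,-0.1],[0,0.5,-0.1],[0,0.5,-0.1]],"turn":[[0,0,0],[0,0,0],[0,0,0],[0,0,0],[0,0,0]],"gripper":[1,1,1,1,1]}' >/dev/null; M
python3 -m crank '{"travel":[[0,0,-0.05],[0,0,-0.1],[0,0,-0.1],[0,0,-0.1],[0,0,-0.1]],"turn":[[0,0,0],[0,0,0],[0,0,0],[0,0,0],[0,0,0]],"gripper":[1,1,1,1,1]}' >/dev/null; M
python3 -m crank '{"travel":[[0,0,-0.05],[0,0,-0.1],[0,0,-0.1],[0,0,-0.1],[0,0,-0.1]],"turn":[[0,0,0],[0,0,0],[0,0,0],[0,0,0],[0,0,0]],"gripper":[1,1,1,1,1]}' >/dev/null; M
```

```text
F [-0.1 -0.6 -1.7] M [-0.11 -0.06  0.01] [ 0.6184 -0.0579  0.0723]
  F [-0.5 -0.3 -1.2] M [-0.13 -0.01 -0.  ] [ 0.6184 -0.0578  0.0713]
  F [-0.5 -0.5 -0.6] M [-0.09 -0.03 -0.04] [ 0.6184 -0.0578  0.0703]
```

```bash
M(){ python3 -c 'from workcell import bot;s=bot.observe();print("  F",s["force"].round(1),"M",s["moment"].round(2),s["position"].round(4))'; }
python3 -m crank '{"travel":[[0,0,-0.05],[0,0,-0.1],[0,0,-0.1],[0,0,-0.1],[0,0,-0.1]],"turn":[[0,0,0],[0,0,0],[0,0,0],[0,0,0],[0,0,0]],"gripper":[1,1,1,1,1]}' >/dev/null; M
python3 -m crank '{"travel":[[0,0,-0.05],[0,0,-0.1],[0,0,-0.1],[0,0,-0.1],[0,0,-0.1]],"turn":[[0,0,0],[0,0,0],[0,0,0],[0,0,0],[0,0,0]],"gripper":[1,1,1,1,1]}' >/dev/null; M
```

```text
F [-0.6 -0.4 -0.8] M [-0.08  0.04  0.05] [ 0.6184 -0.0578  0.0693]
  F [ 1.  -0.5 -0.2] M [-0.11 -0.02 -0.03] [ 0.6184 -0.0578  0.0683]
```

```bash
M(){ python3 -c 'from workcell import bot;s=bot.observe();print("  F",s["force"].round(1),"M",s["moment"].round(2),s["position"].round(4))'; }
python3 -m crank '{"travel":[[0,0,-0.05],[0,0,-0.1],[0,0,-0.1],[0,0,-0.1],[0,0,-0.1]],"turn":[[0,0,0],[0,0,0],[0,0,0],[0,0,0],[0,0,0]],"gripper":[1,1,1,1,1]}' >/dev/null; M
python3 -m crank '{"travel":[[0,0,-0.05],[0,0,-0.1],[0,0,-0.1],[0,0,-0.1],[0,0,-0.1]],"turn":[[0,0,0],[0,0,0],[0,0,0],[0,0,0],[0,0,0]],"gripper":[1,1,1,1,1]}' >/dev/null; M
```

```text
F [ 0.5 -1.2  1.3] M [-0.1   0.   -0.01] [ 0.6184 -0.0579  0.0673]
  F [ 0.2 -3.   1.6] M [-0.05 -0.06  0.03] [ 0.6184 -0.0579  0.0663]
```

```bash
M(){ python3 -c 'from workcell import bot;s=bot.observe();print("  F",s["force"].round(1),"M",s["moment"].round(2),s["position"].round(4))'; }
python3 -m crank '{"travel":[[0,0,0.1],[0,0,0.2],[0,0,0.25],[0,0,0.25],[0,0,0.25]],"turn":[[0,0,0],[0,0,0],[0,0,0],[0,0,0],[0,0,0]],"gripper":[1,1,1,1,1]}' >/dev/null; M
python3 -m crank '{"travel":[[0,0.1,0],[0,0.2,0],[0.01,0.3,0],[0.01,0.4,0],[0.01,0.5,0]],"turn":[[0,0,0],[0,0,0],[0,0,0],[0,0,0],[0,0,0]],"gripper":[1,1,1,1,1]}' >/dev/null; M
python3 -m crank '{"travel":[[0,0.1,0],[0,0.2,0],[0.01,0.3,0],[0.01,0.4,0],[0.01,0.5,0]],"turn":[[0,0,0],[0,0,0],[0,0,0],[0,0,0],[0,0,0]],"gripper":[1,1,1,1,1]}' >/dev/null; M
```

```text
F [-0.2  0.7 -0.5] M [ 0.02  0.01 -0.01] [ 0.6183 -0.0576  0.0687]
  F [-0.4 -0.1 -0.8] M [-0.09 -0.03  0.07] [ 0.6185 -0.0527  0.0688]
  F [-0.7 -1.  -0.2] M [-0.08 -0.04  0.  ] [ 0.6186 -0.0477  0.0688]
```

Tip depth is about 29 mm. I'll continue in smaller steps, watching the force.

```bash
M(){ python3 -c 'from workcell import bot;s=bot.observe();print("  F",s["force"].round(1),"M",s["moment"].round(2),s["position"].round(4))'; }
python3 -m crank '{"travel":[[0,0.1,0],[0,0.2,0],[0.01,0.3,0],[0.01,0.3,0],[0.01,0.3,0]],"turn":[[0,0,0],[0,0,0],[0,0,0],[0,0,0],[0,0,0]],"gripper":[1,1,1,1,1]}' >/dev/null; M
python3 -m crank '{"travel":[[0,0.1,0],[0,0.2,0],[0.01,0.3,0],[0.01,0.3,0],[0.01,0.3,0]],"turn":[[0,0,0],[0,0,0],[0,0,0],[0,0,0],[0,0,0]],"gripper":[1,1,1,1,1]}' >/dev/null; M
python3 -m crank '{"travel":[[0,0.1,0],[0,0.2,0],[0.01,0.3,0],[0.01,0.3,0],[0.01,0.3,0]],"turn":[[0,0,0],[0,0,0],[0,0,0],[0,0,0],[0,0,0]],"gripper":[1,1,1,1,1]}' >/dev/null; M
```

```text
F [-0.5  0.6 -1.3] M [ 0.03 -0.03 -0.01] [ 0.6187 -0.0447  0.0688]
  F [ 0.8 -0.7 -1.4] M [0.04 0.   0.03] [ 0.6188 -0.0417  0.0688]
  F [-1.2 -0.9 -1.8] M [-0.    0.04  0.01] [ 0.6189 -0.0387  0.0688]
```

```bash
M(){ python3 -c 'from workcell import bot;s=bot.observe();print("  F",s["force"].round(1),"M",s["moment"].round(2),s["position"].round(4))'; }
python3 -m crank '{"travel":[[0,0.1,0],[0,0.2,0],[0.01,0.3,0],[0.01,0.3,0],[0.01,0.3,0]],"turn":[[0,0,0],[0,0,0],[0,0,0],[0,0,0],[0,0,0]],"gripper":[1,1,1,1,1]}' >/dev/null; M
python3 -m crank '{"travel":[[0,0.1,0],[0,0.2,0],[0.01,0.2,0],[0.01,0.2,0],[0.01,0.2,0]],"turn":[[0,0,0],[0,0,0],[0,0,0],[0,0,0],[0,0,0]],"gripper":[1,1,1,1,1]}' >/dev/null; M
python3 -m crank '{"travel":[[0,0.1,0],[0,0.2,0],[0.01,0.2,0],[0.01,0.2,0],[0.01,0.2,0]],"turn":[[0,0,0],[0,0,0],[0,0,0],[0,0,0],[0,0,0]],"gripper":[1,1,1,1,1]}' >/dev/null; M
```

```text
F [-0.1  0.5 -0.6] M [ 0.06  0.03 -0.07] [ 0.619  -0.0357  0.0688]
  F [ 0.6  0.1 -1.5] M [ 0.01 -0.01  0.02] [ 0.6191 -0.0338  0.0688]
  F [-0.8  0.3 -1.5] M [ 0.09 -0.    0.04] [ 0.6192 -0.0317  0.0688]
```

```bash
M(){ python3 -c 'from workcell import bot;s=bot.observe();print("  F",s["force"].round(1),"M",s["moment"].round(2),s["position"].round(4))'; }
python3 -m crank '{"travel":[[0,0.1,0],[0,0.2,0],[0.01,0.3,0],[0.01,0.3,0],[0.01,0.3,0]],"turn":[[0,0,0],[0,0,0],[0,0,0],[0,0,0],[0,0,0]],"gripper":[1,1,1,1,1]}' >/dev/null; M
python3 -m crank '{"travel":[[0,0.1,0],[0,0.2,0],[0.01,0.2,0],[0.01,0.2,0],[0.01,0.2,0]],"turn":[[0,0,0],[0,0,0],[0,0,0],[0,0,0],[0,0,0]],"gripper":[1,1,1,1,1]}' >/dev/null; M
python3 -m crank '{"travel":[[0,0.1,0],[0,0.2,0],[0.01,0.2,0],[0.01,0.2,0],[0.01,0.2,0]],"turn":[[0,0,0],[0,0,0],[0,0,0],[0,0,0],[0,0,0]],"gripper":[1,1,1,1,1]}' >/dev/null; M
```

```text
F [-0.1 -0.2 -0.5] M [ 0.06 -0.03 -0.03] [ 0.6193 -0.0287  0.0688]
  F [-1.3 -1.5 -2. ] M [-0.14  0.09  0.03] [ 0.6193 -0.0268  0.0688]
  F [-0.3 -5.  -1.1] M [-1.11  0.11  0.  ] [ 0.6194 -0.0256  0.0687]
```

```bash
M(){ python3 -c 'from workcell import bot;s=bot.observe();print("  F",s["force"].round(1),"M",s["moment"].round(2),s["position"].round(4),s["tool_rot"].round(3),s["finger_force"],s["grip_width"])'; }
python3 -m crank '{"travel":[[0,0,0],[0,0,0],[0,0,0],[0,0,0],[0,0,0]],"turn":[[0,0,0],[0,0,0],[0,0,0],[0,0,0],[0,0,0]],"gripper":[1,1,1,1,1]}' >/dev/null; M
python3 -m crank '{"travel":[[0,0.1,0],[0,0.1,0],[0,0.1,0],[0,0.1,0],[0,0.1,0]],"turn":[[0,0,0],[0,0,0],[0,0,0],[0,0,0],[0,0,0]],"gripper":[1,1,1,1,1]}' >/dev/null; M
python3 -m crank '{"travel":[[0,0,0],[0,0,0],[0,0,0],[0,0,0],[0,0,0]],"turn":[[0,0,0],[0,0,0],[0,0,0],[0,0,0],[0,0,0]],"gripper":[1,1,1,1,1]}' >/dev/null; M
```

```text
F [-0.8 -4.9 -1.3] M [-1.19  0.05 -0.05] [ 0.6194 -0.0256  0.0687] [-3.141e+00  1.000e-03  1.544e+00] 98.30757021903992 0.017644119856699454
  F [-1.2 -8.2 -1.3] M [-1.69  0.08  0.03] [ 0.6193 -0.0251  0.0687] [-3.141e+00  2.000e-03  1.543e+00] 98.33361983299255 0.017578709496787467
  F [-1.  -7.6 -1.1] M [-1.65  0.07 -0.02] [ 0.6193 -0.0251  0.0687] [-3.141e+00  2.000e-03  1.543e+00] 98.33331227302551 0.01741989555469352
```

```bash
python3 -c 'from workcell import bot;print(bot.job_done())'
```

```text
the job is handed in; nothing more can be done
None
```

I parked the pin in the notch with the ram down on its stop, and handed the job in still holding the gauge about 51 mm in with about 8 N of drag; no verdict was returned.

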